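# Square up the row of card boxes with a ruler

## Robot

A 6-joint arm with a two-finger parallel gripper is mounted at the origin on the work surface. World frame = base frame: x ahead of the robot, y to its left, z up, the work surface at z = 0. Lengths are in mm, angles in rad, forces in N, time in s.
With the tool pointing down it reaches from about 275 to 825 mm from the base axis. Payload 4.9 kg.
Tool frame: the origin (TCP) lies at the very end of the fingers, on their centre line; the grasp point (between the pads) lies 19 mm behind it; z points along the fingers, y is the direction in which the jaws open and shut (so a half turn about z gives the same grasp; the last joint's range is limited). The gripper opens to 85 mm and grips with 20 to 120 N. Pads are 22 mm wide; open, the fingers measure 114 mm over their backs; the gripper's body (76 mm by 85 mm) begins 54 mm behind the grasp point. The pads swing forward as they close: fully open they stand 13 mm farther back than shut.
Start: joints at [-1.384, 0.326, -0.193, 1.052, 0, 1.437], TCP at [173.441, -521.955, 194.281] pointing down, gripper open.
Joint ranges: [-2.65, 2.65], [-0.97, 1.79], [-1.3, 1.35], [-1.93, 2.1], [-1.47, 1.37], [-3.14, 3.14]. Speed limits (rad/s): [2.57, 2.57, 3.14, 3.14, 3.14, 3.14].

## Interface

Orientations are given as [roll, pitch, yaw] about the fixed x, y, z axes, in that order (R = Rz(yaw) Ry(pitch) Rx(roll)).
In Python, from bench import bot, solve_ik, imaging gives the robot as it stands. Calls block until the motion is done:
- bot.move_ptp(position, orientation): joint-space move of the TCP to a pose.
- bot.movel(position, rot=None, max_speed=150, threshold=None): straight line of the TCP; rot=None keeps the orientation; max_speed is the mean speed in mm/s. With threshold (N) it stops when the force on the tool has changed by that much, and returns True; else False.
- bot.move_j(angles): joint-space move.
- bot.grip(opening, effort=None): opening from 0.0 (shut) to 1.0 (fully open); effort is the grip in N (None keeps the last); returns when the fingers have stopped.
- bot.dwell(seconds).
- solve_ik(position, orientation): joint angles nearest the present ones, or None.
- bot.get_state(): the state.
- imaging.capture(name): name is "scene" or "top"; returns the picture (400x640x3 uint8, blue, green, red); there is no depth.
- imaging.camera_model(name): a dict with "K" (3x3 intrinsics, pixels), "position" and "rotation" of the camera in the world. Camera axes: x right, y up, looking along -z (the intrinsics and any distortion apply to the point x, -y, -z); pixel columns grow to the right and rows downward; lengths in mm; the calibration is good to about 2 mm. A picture is of the moment at which its call begins. camera_model takes no time and is no camera call.
A pose or a line that the arm cannot do raises bot.IKError and nothing moves.
- bot.sign_off(): hands the job in, once; it reports no verdict.
The state is a dict: "t": time; "qpos": joint angles; "joint_velocities": joint speeds; "effort": joint torques, N m; "tcp_pos": TCP position; "orientation": TCP orientation; "contact_force": force on the tool from outside, world axes, zero at the start; "wrist_torque": the same for the moment, N m; "opening": opening from 0.0 (shut) to 1.0 (fully open).
Only numpy, scipy, OpenCV 4.12 (cv2) and the standard library are available. Lean on these libraries where they do the work, as an engineer would, in place of code of your own. Each camera call takes 0.05 s, during which the arm holds its last target.

## Task

The three white boxes of printed cards stand in a ragged row. Pick up the aluminium ruler by its red grip and push with its long edge against the ends of the boxes, without touching the boxes with the gripper, until all three stand side by side in one straight row, ends level and boxes square to each other. Then lay the ruler flat on the bench and let go.

Things in the scene. Friction and masses are not known exactly. Their poses are not given: they have to be found in the camera images.
- ruler_grip (a point): loose aluminium ruler, 280 x 80 x 5 mm, 0.35 kg, lying flat left or right of the boxes. Upright red grip rib along the middle of its top: 100 long, 16 thick, top 42 mm above the underside. The point: centre of the rib, 28 mm above the underside. y along the length, x across it and the rib, z up. Both long edges, 40 mm from the point along +x and -x, are alike and push.
- box_left: left loose white card box with cyan label, 92 long x 60 wide x 30 mm high, about 0.2 kg, flat on the bench; the three lie in a ragged row, left = +y, centres about 80 mm apart. Origin: centre of its underside. x along the length, away from the robot; z up. Its near end is 46 mm from the origin along -x. Slides and turns freely when pushed.
- box_middle: middle (furthest out) loose white card box with cyan label, 92 long x 60 wide x 30 mm high, about 0.2 kg, flat on the bench; the three lie in a ragged row, left = +y, centres about 80 mm apart. Origin: centre of its underside. x along the length, away from the robot; z up. Its near end is 46 mm from the origin along -x. Slides and turns freely when pushed.
- box_right: right loose white card box with cyan label, 92 long x 60 wide x 30 mm high, about 0.2 kg, flat on the bench; the three lie in a ragged row, left = +y, centres about 80 mm apart. Origin: centre of its underside. x along the length, away from the robot; z up. Its near end is 46 mm from the origin along -x. Slides and turns freely when pushed.
Things that resemble listed ones, but are neither listed nor needed, are in the scene too. Leave any black or blue look-alike of the box_left alone. What is shaped like the box_right but black is not meant.

How it is judged (in metres and radians):
On the way, in this order (a step that is already met when the one before it is completed fails the run):
1. the ruler has been picked up off the bench (height (world z) of ruler_grip above 0.045 m), for 0.2 s.
2. the ruler pushes against a white box ((contact force between ruler and box_left above 0.2 N or contact force between ruler and box_middle above 0.2 N or contact force between ruler and box_right above 0.2 N)), for 0.1 s.
At the end, for the whole second after the job is handed in: The white boxes lie flat and still on the bench in one straight row: the outer two level with the middle one within 15 mm, turned under 10 degrees from it, centres within 150 mm of its centre. The ruler lies flat on the bench, on no box, released (x of box_left in the frame of box_middle between -0.015 and 0.015 m and angle between the x axis of each of box_left, box_right and the x axis of box_middle, either way round below 0.175 rad and horizontal distance between each of box_left, box_right and box_middle below 0.15 m and x of box_right in the frame of box_middle between -0.015 and 0.015 m and height (world z) of each of box_left, box_middle, box_right below 0.01 m and angle between each of box_left, box_middle, box_right's own z axis and vertical below 0.1 rad and linear speed of each of box_left, box_middle, box_right below 0.01 m/s and height (world z) of ruler_grip below 0.036 m and angle between ruler_grip's own z axis and vertical below 0.08 rad); the robot touches nothing.
It fails at once if the left box is touched by the gripper or arm instead of the ruler (over 1 N) (contact force between any of the fingers, the arm and box_left above 1 N).
It fails at once if the middle box is touched by the gripper or arm instead of the ruler (over 1 N) (contact force between any of the fingers, the arm and box_middle above 1 N).
It fails at once if the right box is touched by the gripper or arm instead of the ruler (over 1 N) (contact force between any of the fingers, the arm and box_right above 1 N).
It also fails if it takes over 45 s, if anything falls off the work surface, if the arm or the gripper's body presses on something with over 40 N, if the wrist force passes 120 N, or if a joint passes its speed limit or range.

## Working session

There is one attempt and no reset: what is moved stays moved. The work goes in short steps, each a Python script; the robot and the scene stay as the last script left them, time stands still between calls to the robot, and variables do not carry over. Pictures are saved under pics/ and viewed, and the job is handed in when it is done.

```bash
ls; mkdir -p pics; python3 - <<'E'
from bench import bot, solve_ik, imaging
import cv2
for n in ("scene","top"):
    im=imaging.capture(n); cv2.imwrite(f"pics/{n}0.png",im)
    m=imaging.camera_model(n); print(n,m)
print(bot.get_state())
E
```

```text
pics
scene {'K': array([[492.82708087,   0.        , 318.80530715],
       [  0.        , 492.82708087, 199.63885416],
       [  0.        ,   0.        ,   1.        ]]), 'position': array([1162.13152386,  349.25429092,  806.44267411]), 'rotation': array([0.79040662, 0.00261518, 2.03186622])}
top {'K': array([[456.75082552,   0.        , 311.33547669],
       [  0.        , 456.75082552, 194.55270149],
       [  0.        ,   0.        ,   1.        ]]), 'position': array([ 371.1020094 ,   -7.25386363, 1066.3935108 ]), 'rotation': array([ 0.10862155,  0.00592963, -1.55827825])}
{'t': 0.1, 'qpos': array([-1.38416938e+00,  3.26866150e-01, -1.93489110e-01,  1.05198959e+00,
        1.02700139e-05,  1.43658885e+00]), 'joint_velocities': array([ 6.40536396e-05, -2.19242544e-03,  3.18279832e-03,  6.60017920e-04,
       -1.81052755e-03,  3.56725543e-04]), 'effort': array([ 1.15627208e-03, -4.44239473e+01,  2.63038051e+01,  7.91819359e-03,
       -9.99510848e-05, -2.90102619e-06]), 'tcp_pos': array([ 173.3497615 , -521.36093056,  193.58015946]), 'orientation': array([-3.14005943e+00, -2.17378005e-04,  3.20834254e-01]), 'contact_force': array([-0.11581314,  0.18997162,  0.29734355]), 'wrist_torque': array([-0.00336587, -0.01986453,  0.02439117]), 'opening': 1.0039815370156755}
```

View pics/scene0.png

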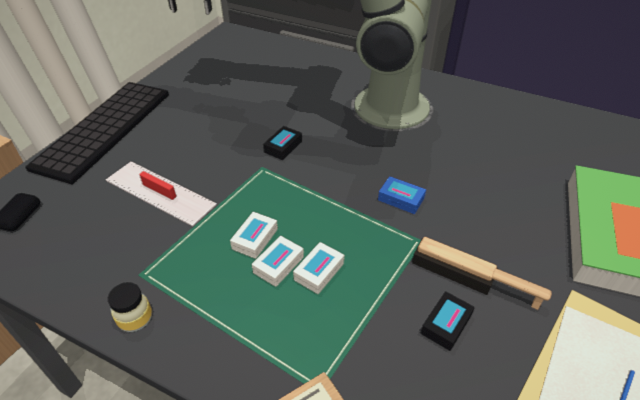

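View pics/top0.png

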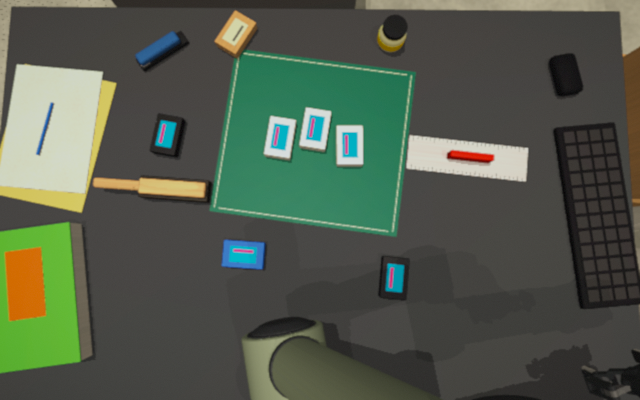

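The scene view shows the three white boxes on the green mat at about (254,235), (278,260) and (320,267). The ruler is at (160,190). In the top view the boxes are at (280,138), (315,129) and (349,145), the ruler is at (468,160) and its red grip at (470,156). Black and blue look-alikes lie outside the mat.

```bash
cat > h.py <<'E'
from bench import bot, solve_ik, imaging
import cv2, numpy as np
from scipy.spatial.transform import Rotation as Ro
def ray(name,uv,z):
    m=imaging.camera_model(name); R=Ro.from_euler('xyz',m['rotation']).as_matrix()
    uv=np.atleast_2d(np.asarray(uv,float)); K=m['K']
    d=np.c_[(uv[:,0]-K[0,2])/K[0,0],-(uv[:,1]-K[1,2])/K[1,1],-np.ones(len(uv))]@R.T
    p=m['position']; return (p+d*((z-p[2])/d[:,2])[:,None])[:,:2]
def rect(pts):
    (c,s,a)=cv2.minAreaRect(pts.astype(np.float32))
    b=cv2.boxPoints((c,s,a)); e=[b[1]-b[0],b[2]-b[1]]
    l=max(e,key=np.linalg.norm)
    ang=np.degrees(np.arctan2(l[1],l[0])); ang=(ang+90)%180-90
    return np.round(c,1),np.round(sorted(s),1),round(float(ang),1)
def comps(mask,amin):
    cs,_=cv2.findContours(mask.astype(np.uint8),cv2.RETR_EXTERNAL,cv2.CHAIN_APPROX_NONE)
    return [c for c in cs if cv2.contourArea(c)>amin]
def analyse(name,im):
    hsv=cv2.cvtColor(im,cv2.COLOR_BGR2HSV); h,s,v=[hsv[...,i].astype(int) for i in range(3)]
    red=((h<8)|(h>172))&(s>150)&(v>80)
    white=(s<60)&(v>120)
    lab=((h>85)&(h<105)&(s>120)&(v>100))|((h>145)&(h<172)&(s>90))
    return red,white,lab
def report(name,im):
    red,white,lab=analyse(name,im)
    for t,m,z,a in (('red',red,42,60),('white',white,5,300),('boxtop',(white|lab),30,300),('label',lab,30,80)):
        for c in comps(m,a):
            p=ray(name,c[:,0,:],z); r=rect(p)
            if 250<r[0][0]<800 and abs(r[0][1])<600 and r[1][1]<330: print(name,t,z,*r, c.reshape(-1,2).mean(0).round())
E
python3 - <<'E'
from h import *
for n in ("top","scene"): report(n,cv2.imread(f"pics/{n}0.png"))
E
```

```text
top red 42 [ 574.8 -360.2] [ 18.4 102.3] 84.2 [470. 156.]
top white 5 [ 578.  -364.4] [ 83.5 283.5] 84.2 [467. 158.]
top white 5 [605.9 -88.4] [64.1 96.5] 0.4 [349. 145.]
top white 5 [623.5  77.6] [65.5 98.4] -8.4 [280. 137.]
top white 5 [645.4  -6. ] [65.1 98.5] -8.8 [315. 128.]
top boxtop 30 [ 299.9 -187.5] [38.  62.6] -4.4 [394. 277.]
top boxtop 30 [347.3 153.7] [40.4 64.8] 86.7 [242. 254.]
top boxtop 30 [ 573.1 -356. ] [ 81.5 276.8] 84.2 [467. 158.]
top boxtop 30 [600.4 -86.5] [62.6 94.3] 0.4 [349. 145.]
top boxtop 30 [622.3 341.1] [39.4 62.9] -9.8 [165. 134.]
top boxtop 30 [617.6  75.6] [64.  96.1] -8.4 [280. 137.]
top boxtop 30 [639.  -6.] [63.6 96.1] -8.8 [315. 128.]
top label 30 [ 299.9 -187.5] [38.  62.6] -4.4 [394. 277.]
top label 30 [347.3 153.7] [40.4 64.8] 86.7 [242. 254.]
top label 30 [601.4 -86.4] [30.1 54.3] 0.3 [350. 144.]
top label 30 [618.7  76. ] [32.4 56.8] -8.2 [279. 136.]
top label 30 [622.3 341.1] [39.4 62.9] -9.8 [165. 134.]
top label 30 [640.1  -5.9] [32.1 56.6] -8.7 [315. 128.]
scene red 42 [ 591.4 -348. ] [ 30.4 123.4] 84.0 [158. 185.]
scene white 5 [595.7
[... 173 characters left out ...]
 578.7 -362.5] [ 83.8 284.9] 84.2 [161. 192.]
scene boxtop 30 [613.4 588. ] [136.3 202.7] -4.7 [597. 365.]
scene boxtop 30 [623.  341.8] [37.7 62.1] -9.7 [449. 316.]
scene boxtop 30 [410.3 591.1] [ 45.2 119.3] -81.3 [609. 280.]
scene boxtop 30 [632.7  -3.2] [139.6 240.2] 83.1 [284. 254.]
scene boxtop 30 [ 596.9 -340.3] [ 81.2 276. ] 84.2 [161. 192.]
scene label 30 [623.  341.8] [37.7 62.1] -9.7 [449. 316.]
scene label 30 [619.1  76.9] [32.7 56.1] -8.6 [319. 262.]
scene label 30 [640.3  -5. ] [32.6 55.9] -9.0 [277. 256.]
scene label 30 [602.1 -85.3] [32.1 55.8] 0.2 [253. 230.]
scene label 30 [347.5 154.9] [38.5 62. ] 86.4 [402. 190.]
scene label 30 [ 299.7 -187. ] [37.8 63. ] -3.5 [282. 138.]
```

Both views agree on all the poses to within about 2 mm. Next I'll grasp the rib and lift the ruler.

```bash
python3 - <<'E'
from h import *
def O(d): return [np.pi,0,np.radians(d)]
c=(576,-360.5)
for s in (90,-90):
    print(s,[None if q is None else np.round(q,2) for q in (solve_ik([*c,10],O(s-5.8)),solve_ik([480,-5,14],O(s)),solve_ik([620,-5,14],O(s)))])
s=90 if solve_ik([*c,10],O(84.2)) is not None else -90
q=[solve_ik([*c,10],O(a-5.8)) for a in (90,-90)]
q2=[solve_ik([620,-5,14],O(a)) for a in (90,-90)]
s=min((0,1),key=lambda i:9 if q[i] is None or q2[i] is None else max(abs(q[i][5]),abs(q2[i][5])))
s=(90,-90)[s]; print("use",s)
bot.grip(1.0,80)
bot.move_ptp([*c,90],O(s-5.8)); print(bot.get_state()['t'])
hit=bot.movel([*c,11],max_speed=80,threshold=8)
st=bot.get_state(); print(hit,st['t'],st['tcp_pos'],st['contact_force'])
bot.grip(0.0,80)
st=bot.get_state(); print(st['t'],st['opening'],st['tcp_pos'],st['contact_force'])
bot.movel([*c,60],max_speed=80)
st=bot.get_state(); print(st['t'],st['opening'],st['tcp_pos'],st['contact_force'])
for n in ("top","scene"):
    im=imaging.capture(n); cv2.imwrite(f"pics/{n}1.png",im)
E
```

```text
90 [array([-0.67,  0.72, -0.04,  0.82,  0.  ,  1.  ]), array([-0.16,  0.41, -0.6 ,  0.56,  0.  ,  1.41]), array([-0.13,  0.62, -0.22,  0.73,  0.  ,  1.44])]
-90 [array([-0.67,  0.72, -0.04,  0.82,  0.  , -2.14]), array([-0.16,  0.41, -0.6 ,  0.56,  0.  , -1.74]), array([-0.13,  0.62, -0.22,  0.73,  0.  , -1.7 ])]
use 90
1.95
False 3.0917 [ 576.50617479 -360.86898997   11.67505682] [ 0.49464839 -0.22801686 -0.7473907 ]
3.8583 0.0005134180912694813 [ 576.00064419 -360.49419544   10.98634529] [-0.65541403 -0.41923725 -0.81869444]
4.625 -0.0028941639454788132 [ 575.82320805 -360.36969135   59.92412717] [-1.4487204   0.3574401  -1.05667379]
```

View pics/scene1.png

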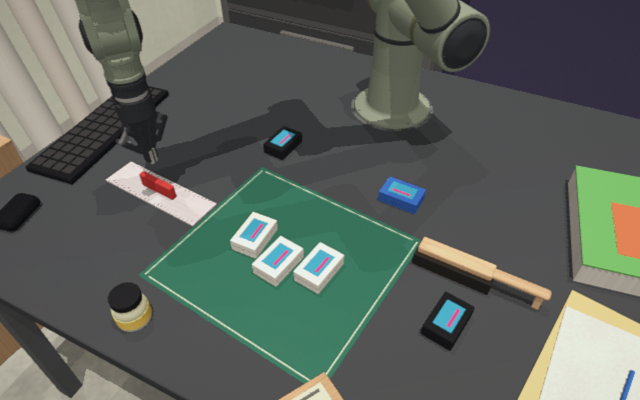

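The gripper shut completely (opening 0) and the ruler is still on the bench at (158,190), so I missed the rib. I'll compare where the TCP should project with where the fingers actually appear.

```bash
cat >> h.py <<'E'
def proj(name,P):
    m=imaging.camera_model(name); R=Ro.from_euler('xyz',m['rotation']).as_matrix()
    p=(np.asarray(P,float)-m['position'])@R; K=m['K']
    return np.round([K[0,0]*p[0]/-p[2]+K[0,2],K[1,1]*-p[1]/-p[2]+K[1,2]],1)
E
python3 - <<'E'
from h import *
st=bot.get_state(); print(st['tcp_pos'],st['orientation'],st['t'])
ims=[]
for n in ("top","scene"):
    u=proj(n,st['tcp_pos']); print(n,u,proj(n,[576,-360.5,42]))
    im=cv2.imread(f"pics/{n}1.png"); report(n,im)
    x,y=map(int,u); x0,y0=max(0,x-50),max(0,y-50)
    cv2.circle(im,(x,y),1,(0,255,255),-1)
    ims.append(cv2.resize(im[y0:y0+100,x0:x0+100],(400,400),interpolation=cv2.INTER_CUBIC))
cv2.imwrite("pics/crop1.png",np.hstack(ims))
E
```

```text
[ 575.53777854 -360.11788286   59.28688552] [-3.14052917e+00 -6.99803972e-04  1.46957872e+00] 4.725
top [473.  154.3] [470.6 155.6]
top red 42 [ 576.4 -345.9] [19.2 73.5] 84.2 [464. 156.]
top white 5 [ 296.7 -555.4] [ 44.6 247.8] -27.1 [552. 285.]
top white 5 [ 375.5 -548.6] [ 44.1 127.9] -21.7 [551. 243.]
top white 5 [ 356.  -144.5] [184.7 326.3] 52.4 [385. 250.]
top white 5 [ 579.8 -346.2] [ 83.3 246.9] 84.3 [458. 159.]
top white 5 [605.9 -88.4] [64.1 96.5] 0.4 [349. 144.]
top white 5 [623.6  78. ] [65.6 98.4] -8.9 [279. 137.]
top white 5 [645.4  -6. ] [65.1 98.5] -8.8 [315. 128.]
top boxtop 30 [347.3 153.5] [40.4 64.8] 86.7 [243. 254.]
top boxtop 30 [ 298.5 -542.5] [ 43.6 241.9] -27.1 [552. 285.]
top boxtop 30 [ 375.4 -535.8] [ 43.1 124.9] -21.7 [551. 243.]
top boxtop 30 [ 356.3 -141.2] [180.4 318.6] 52.4 [385. 250.]
top boxtop 30 [ 574.9 -338.2] [ 81.4 241.1] 84.3 [458. 159.]
top boxtop 30 [600.4 -86.5] [62.6 94.3] 0.4 [349. 144.]
top boxtop 30 [622.3 341.1] [39.4 62.9] -9.8 [165. 134.]
top boxtop 30 [617.7  76. ] [64.  96.1] -8.9 [279. 137.]
top boxtop 30 [639.  -6.] [63.6 96.1]
[... 642 characters left out ...]
0 [613.4 587.9] [136.3 202.7] -4.7 [597. 365.]
scene boxtop 30 [622.8 341.8] [37.8 62.3] -9.7 [449. 316.]
scene boxtop 30 [405.5 589.4] [ 68.2 116.2] -88.3 [605. 278.]
scene boxtop 30 [632.8  -3.2] [139.9 240.2] 83.1 [284. 254.]
scene boxtop 30 [252.8 514.8] [ 14.7 280. ] 8.5 [574. 217.]
scene boxtop 30 [ 596.8 -340.3] [ 81.7 276. ] 84.1 [161. 192.]
scene label 30 [622.8 341.8] [37.8 62.3] -9.7 [449. 316.]
scene label 30 [619.1  76.9] [32.6 56.1] -8.9 [319. 262.]
scene label 30 [640.3  -5. ] [32.6 55.9] -9.0 [277. 256.]
scene label 30 [602.2 -85.3] [31.9 55.7] 0.7 [253. 230.]
scene label 30 [347.5 154.9] [38.5 62. ] 86.4 [402. 190.]
scene label 30 [ 299.5 -186.3] [40.  62.7] -7.2 [282. 138.]
```

View pics/crop1.png

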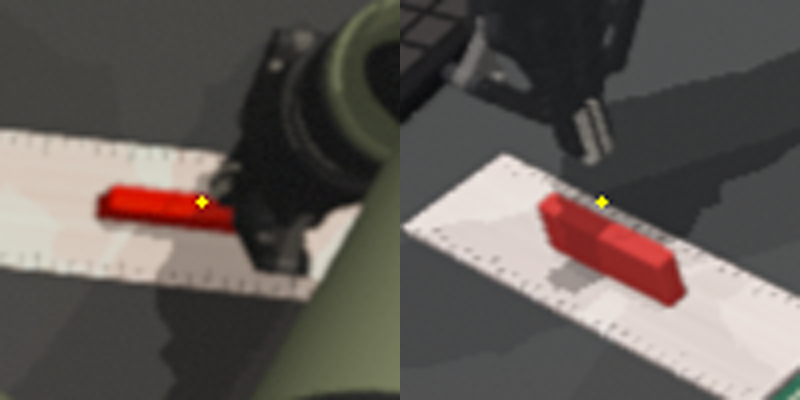

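```bash
python3 - <<'E'
from h import *
A=[];b=[]
for n,uv in (("top",(478.5,150)),("scene",(153.8,163.8))):
    p=imaging.camera_model(n)['position']; g=np.r_[ray(n,uv,0)[0],0]; d=(g-p)/np.linalg.norm(g-p)
    M=np.eye(3)-np.outer(d,d); A.append(M); b.append(M@p)
x,res,_,_=np.linalg.lstsq(np.vstack(A),np.hstack(b),rcond=None); print(x,res)
for z in (60,75,90): print(z,proj("top",[575.5,-360,z]),proj("scene",[575.5,-360,z]))
E
```

```text
[ 577.12828607 -358.32043953   90.70697584] [18.84200911]
60 [473.1 154.3] [155.5 173.1]
75 [475.5 153. ] [153.9 168.1]
90 [477.9 151.6] [152.4 163.1]
```

By triangulation the shut fingertips are at z≈90 while the robot reports 60. So the real tool end is about 30 mm higher than reported, and x and y agree. The first attempt closed just above the rib. I'll try again lower, with a guarded descent.

```bash
python3 - <<'E'
from h import *
c=(576,-360.5)
bot.grip(1.0,80)
bot.movel([*c,15],max_speed=90)
hit=bot.movel([*c,-18],max_speed=35,threshold=6)
st=bot.get_state(); print(hit,st['t'],st['tcp_pos'],st['contact_force'])
for n in ("top","scene"): cv2.imwrite(f"pics/{n}2.png",imaging.capture(n))
bot.grip(0.0,80)
st=bot.get_state(); print(st['t'],st['opening'],st['tcp_pos'],st['contact_force'],st['wrist_torque'])
for n in ("top","scene"): cv2.imwrite(f"pics/{n}3.png",imaging.capture(n))
a=cv2.imread("pics/scene2.png")[120:220,100:220];b=cv2.imread("pics/scene3.png")[120:220,100:220]
cv2.imwrite("pics/c23.png",np.hstack([cv2.resize(i,(400,333),interpolation=cv2.INTER_CUBIC) for i in (a,b)]))
E
```

```text
False 7.25 [ 576.22004155 -360.66398266  -17.71616807] [-0.05090319  0.3979014   0.04821157]
7.9917 0.17042134401718959 [ 576.55813168 -360.73428999  -17.46857274] [ 0.77900391 -0.25582373  3.5764337 ] [ 0.00805633 -0.10550267  0.00911623]
```

View pics/c23.png

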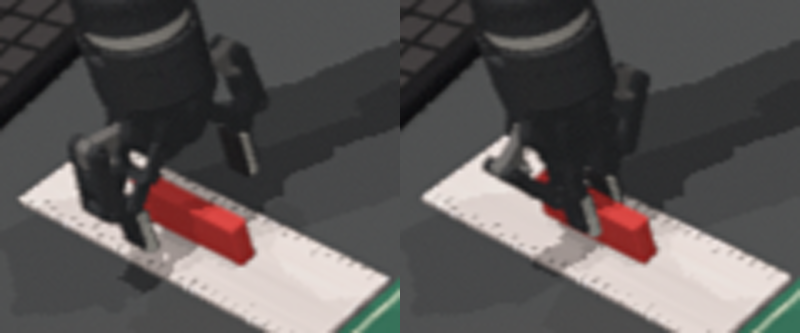

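The left crop shows the open fingers straddling the rib. The right crop shows them shut on it, with an opening of 0.17 × 85 ≈ 15 mm. Now I'll lift, carry the ruler behind the row and lower it.

```bash
python3 - <<'E'
from h import *
o=[np.pi,0,np.pi/2]
bot.movel([576,-360.5,50],max_speed=100)
st=bot.get_state(); print(st['t'],st['opening'],st['contact_force'],st['wrist_torque'])
bot.move_ptp([470,-5,60],o)
st=bot.get_state(); print(st['t'],st['opening'],st['contact_force'],st['wrist_torque'])
hit=bot.movel([470,-5,-13],max_speed=70,threshold=10)
st=bot.get_state(); print(hit,st['t'],st['opening'],st['tcp_pos'],st['contact_force'],st['wrist_torque'])
for n in ("top","scene"): cv2.imwrite(f"pics/{n}4.png",imaging.capture(n))
E
```

```text
8.925 0.16713138484997042 [-0.50560817 -0.50753388 -3.58088105] [ 0.02090979  0.04990131 -0.03922709]
10.3083 0.16568354557254777 [ 0.52004545  0.16999854 -3.08509033] [ 0.00418047  0.00271329 -0.02110956]
False 11.5 0.17198026128580138 [470.47176759  -5.05655423 -12.62076   ] [ 0.53078099  0.8345509  -3.8519077 ] [ 0.04015021 -0.02313572 -0.0030065 ]
```

View pics/scene4.png

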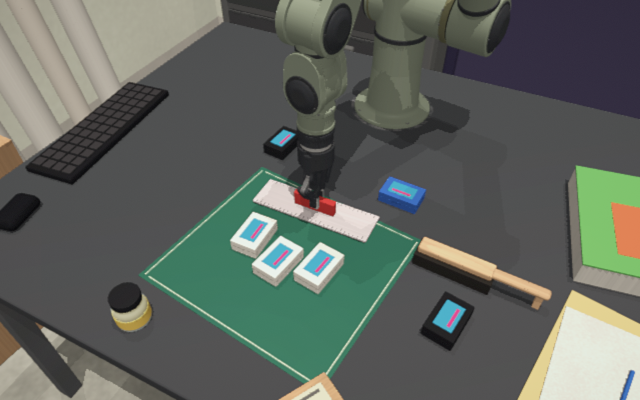

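View pics/top4.png

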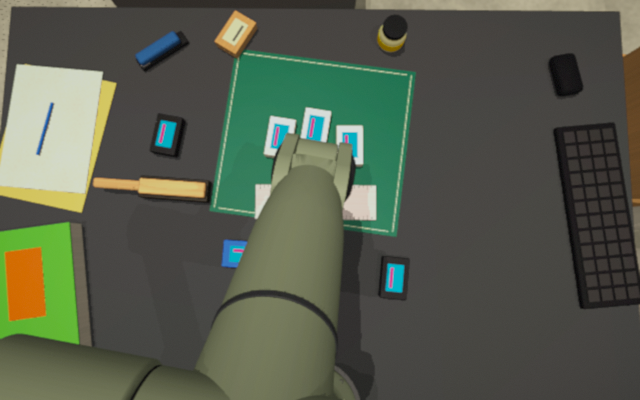

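The ruler is held level behind the row, at scene (315,208), and the boxes haven't moved. Now I'll push.

```bash
python3 - <<'E'
from h import *
for x,v in ((510,80),(580,45),(606,35)):
    bot.movel([x,-5,-13],max_speed=v)
    st=bot.get_state(); print(st['t'],st['tcp_pos'].round(1),st['contact_force'].round(2),st['wrist_torque'].round(2),st['opening'])
bot.movel([540,-5,-13],max_speed=60)
for n in ("top","scene"):
    im=imaging.capture(n); cv2.imwrite(f"pics/{n}5.png",im); report(n,im)
print(bot.get_state()['t'])
E
```

```text
12.25 [509.2  -4.9 -13.2] [-0.98  0.33 -4.28] [-0.03  0.04  0.01] 0.17251653437149844
13.9583 [580.2  -4.9 -13. ] [-2.08  0.35 -5.04] [0.06 0.57 0.13] 0.17075460995085529
14.85 [606.6  -5.1 -12.8] [-2.66 -0.1  -4.65] [-0.03  0.35  0.06] 0.16719512544413073
top white 5 [ 540.6 -110.9] [80.1 83.2] 0.3 [360. 172.]
top white 5 [500.2  55.6] [ 24.2 190.7] -13.6 [288. 189.]
top white 5 [698.5 -40.1] [ 98.2 160.1] -90.0 [334. 103.]
top white 5 [698.1  80.3] [ 72.  100.6] 1.4 [275. 102.]
top boxtop 30 [ 299.5 -187.7] [39.4 63.4] -5.1 [394. 278.]
top boxtop 30 [ 536.6 -108.5] [78.2 81.2] 0.3 [360. 172.]
top boxtop 30 [497.1  54.1] [ 23.6 186.2] -13.6 [288. 189.]
top boxtop 30 [622.2 341.1] [39.4 63.1] -9.8 [165. 134.]
top boxtop 30 [690.7 -39.3] [ 95.9 156.3] -90.0 [333. 103.]
top boxtop 30 [690.4  78.2] [70.3 98.3] 1.4 [276. 102.]
top label 30 [ 299.5 -187.7] [39.4 63.4] -5.1 [394. 278.]
top label 30 [622.2 341.1] [39.4 63.1] -9.8 [165. 134.]
top label 30 [692.2  88.8] [21.2 56.7] -3.8 [274. 103.]
scene red 42 [549.2  26. ] [37.8 51.6] 21.7 [311. 227.]
scene red 42 [562.  -26.1] [19.6 67.9] 
[... 326 characters left out ...]
0 [613.4 587.9] [136.3 202.7] -4.7 [596. 365.]
scene boxtop 30 [622.8 341.8] [37.8 62.3] -9.7 [449. 316.]
scene boxtop 30 [700.  88.] [ 69.9 108.4] -0.1 [305. 296.]
scene boxtop 30 [700.    7.8] [ 72.6 108.5] -0.0 [267. 281.]
scene boxtop 30 [699.9 -79.1] [ 75.5 108.6] -0.2 [230. 265.]
scene boxtop 30 [557.2   1.8] [ 82.4 276.5] 90.0 [303. 232.]
scene boxtop 30 [270.  570.2] [120.6 329.8] 8.1 [589. 247.]
scene label 30 [622.8 341.8] [37.8 62.3] -9.7 [449. 316.]
scene label 30 [692.4  83.9] [32.2 56.3] 0.1 [305. 292.]
scene label 30 [692.5   2.1] [32.6 55.8] 0.6 [267. 276.]
scene label 30 [692.4 -86.1] [32.4 56.1] -0.2 [229. 260.]
scene label 30 [347.5 154.9] [38.5 62. ] 86.4 [402. 190.]
16.2
```

View pics/scene5.png

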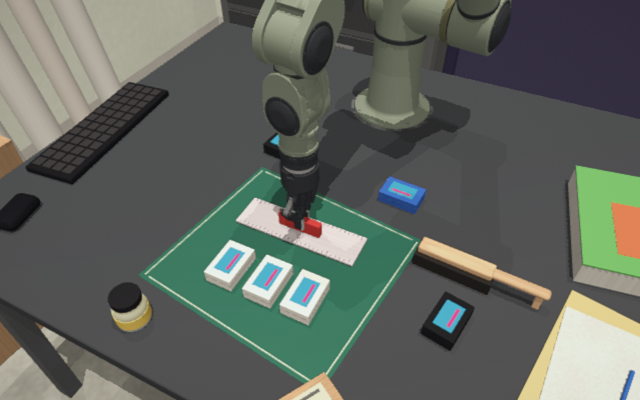

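The scene view shows all three boxes level, with label centres at x = 692.4, 692.5 and 692.4, angles within 0.6° and spacings of 82 and 88 mm. The ruler is clear of them at (303,232). Now I'll lay it down and release it.

```bash
python3 - <<'E'
from h import *
hit=bot.movel([540,-5,-21],max_speed=12,threshold=5)
st=bot.get_state(); print(hit,st['t'],st['tcp_pos'].round(1),st['contact_force'].round(2))
bot.grip(1.0)
bot.dwell(0.2)
st=bot.get_state(); print(st['t'],st['opening'],st['contact_force'].round(2))
bot.movel([540,-5,90],max_speed=80)
bot.move_ptp([350,-350,150],[np.pi,0,np.pi/2])
for n in ("top","scene"):
    im=imaging.capture(n); cv2.imwrite(f"pics/{n}6.png",im); report(n,im)
print(bot.get_state()['t'])
E
```

```text
True 16.6583 [540.1  -5.  -17.5] [-0.32 -0.05  4.09]
17.5417 1.0028180534422344 [-0.23  0.29  0.83]
top red 42 [536.6  -8.5] [13.8 93.1] -89.3 [316. 171.]
top white 5 [539.2  -8.5] [ 83.2 283.4] -89.3 [316. 173.]
top white 5 [698.2 -88.1] [64.7 98.3] 0.4 [350. 107.]
top white 5 [697.3   1.6] [62.4 98.1] 0.6 [312. 107.]
top white 5 [698.   83.8] [ 64.8 100.6] 1.4 [277. 106.]
top boxtop 30 [ 299.8 -187.9] [39.2 62.7] -4.9 [394. 278.]
top boxtop 30 [347.3 153.7] [40.4 64.8] 86.7 [243. 254.]
top boxtop 30 [535.2  -8.5] [ 81.2 276.7] -89.3 [316. 173.]
top boxtop 30 [622.3 341.1] [39.4 62.9] -9.8 [165. 134.]
top boxtop 30 [690.5 -86.2] [63.2 96. ] 0.4 [350. 107.]
top boxtop 30 [689.6   1.4] [60.9 95.8] 0.6 [312. 107.]
top boxtop 30 [690.3  81.7] [63.3 98.3] 1.4 [277. 106.]
top label 30 [ 299.8 -187.9] [39.2 62.7] -4.9 [394. 278.]
top label 30 [347.3 153.7] [40.4 64.8] 86.7 [243. 254.]
top label 30 [622.3 341.1] [39.4 62.9] -9.8 [165. 134.]
top label 30 [691.6 -86.1] [30.4 55.2] 0.3 [350. 106.]
top label 30 [692.4   1.8] [31.7 55.4] -2.5 [312. 106.]
top label 30 [692.2  83.1] [32.6 55.2] 0.
[... 505 characters left out ...]
623.  341.8] [37.7 62.1] -9.7 [449. 316.]
scene boxtop 30 [700.3  87.9] [ 69.4 108.2] 0.1 [305. 296.]
scene boxtop 30 [410.1 591.1] [ 45.1 119.2] -81.5 [609. 280.]
scene boxtop 30 [700.1   7.6] [ 72.1 107.7] -0.0 [267. 281.]
scene boxtop 30 [700.3 -79.3] [ 75.1 107.9] -0.1 [230. 265.]
scene boxtop 30 [560.2   3.9] [ 82.3 275. ] 90.0 [303. 232.]
scene label 30 [623.  341.8] [37.7 62.1] -9.7 [449. 316.]
scene label 30 [692.4  84.1] [32.5 56.3] -0.1 [305. 292.]
scene label 30 [692.6   2.1] [32.6 56. ] 0.4 [267. 276.]
scene label 30 [692.5 -86.1] [32.4 56.2] -0.2 [229. 260.]
scene label 30 [347.5 154.8] [38.5 61.8] 86.4 [402. 190.]
scene label 30 [ 299.7 -187.1] [38. 63.] -3.5 [282. 138.]
20.625
```

View pics/scene6.png

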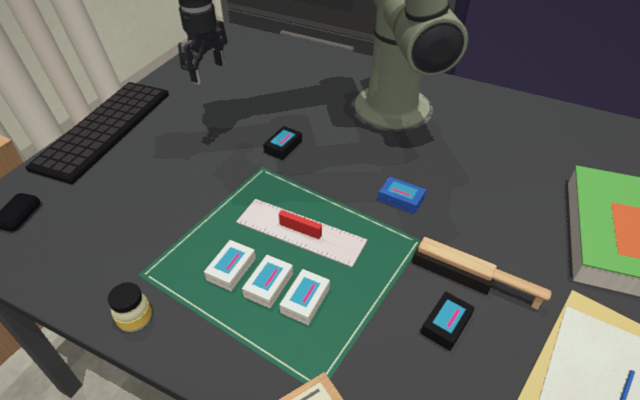

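View pics/top6.png

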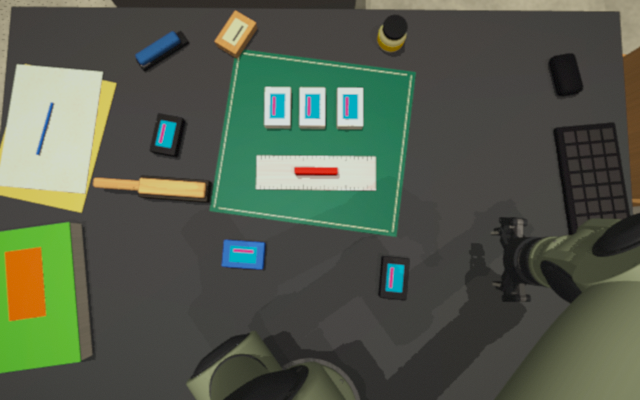

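Both views show the three boxes in line, with top-view centres at (277,107), (312,107) and (350,107). The ruler lies flat at (316,172), clear of the boxes, and the arm is out of the way.

```bash
python3 -c "
from bench import bot
bot.sign_off()"
```

```text
the job is handed in; nothing more can be done
```

The three white boxes now stand in one straight row, and the ruler lies flat and released about 65 mm in front of them. I handed the job in at about 20.6 s; no verdict is reported.

- **What I did:** I gripped the ruler by its red rib, lifted it and carried it behind the row. I then pushed all three near ends with its long edge in one stroke, backed off, laid it down and let go.
- **Boxes at the end:** The scene camera puts the three boxes within 0.2 mm of each other in x, turned less than 0.6° from one another and about 82 and 88 mm apart.
- **Camera agreement:** The top camera agrees to about 1 mm. It disagreed on one angle, reading the middle label at -2.5°, but that box's outline at 0.6°.
- **What went wrong:** My first grasp closed just above the rib without touching anything. The camera views showed the real fingertips about 30 mm higher than the reported TCP, so I corrected for that and the second grasp held.
- **Contact with boxes:** I saw no contact between the gripper or arm and the boxes in the pictures. There is no direct reading of those contact forces.

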